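# Seat a concentrate bottle in the dosing rack and take off its push-and-turn safety cap

### The arm

A 6-joint arm with a two-finger parallel gripper is mounted at the origin on a cart in front of the work surface, level with it; the furniture and walls round the work are solid. World frame = base frame: x ahead of the robot, y to its left, z up, the work surface at z = 0. Lengths are in m, angles in rad, forces in N, time in s.
With the tool pointing down it reaches from about 0.275 to 0.725 m from the base axis. Payload 15.9 kg.
Tool frame: the origin (TCP) lies between the finger pads; the fingertips stand ctrl.nose_length ahead of it and the grasp point (between the pads) is the TCP (ctrl.nose_length is the distance from the TCP to the fingertips, in m); z points along the fingers, y is the line along which they close (so a half turn about z gives the same grasp; the last joint's range is limited). The gripper opens to 85 mm and grips with 20 to 120 N. Pads are 22 mm wide; open, the fingers measure 114 mm over their backs; the gripper's body (76 mm by 85 mm) begins 54 mm behind the grasp point. The pads swing forward as they close: fully open they stand 13 mm farther back than shut.
Start: joints at [-1.267, 0.213, -0.034, 1.323, 0, 1.571], TCP at [0.15, -0.477, 0.25] pointing down, gripper open.
Joint ranges: [-2.98, 2.98], [-0.74, 1.72], [-1.14, 1.35], [-2.1, 2.04], [-1.57, 1.44], [-3.14, 3.14]. Speed limits (rad/s): [1.89, 1.89, 2.39, 2.57, 3.14, 3.14].

### API

Orientations are given as a unit quaternion [x, y, z, w].
In Python, from cell import telemetry, snapshot, calibration, ctrl, models gives the robot as it stands.
- The arm moves only by the tool carry_out, never from a script. Its argument "targets" is a list of rows, each a list of 3 entries, a list of its own where there are three numbers: the shift along the tool's x, y, z in cm, then the turn about the tool's z in rad, then the opening, from 0 (shut) to 1 (fully open). A call has 1 to 12 rows; each row is the pose to reach, as a shift and turn from the pose commanded when the call began, along the tool's axes at that moment; what a row does not reach only later rows make up. A row lasts 1/8 s, in which the tool goes at most 62.5 mm and 10.7 degrees, less where a joint would pass 70% of its speed; a pose out of reach is approached as far as the arm can. A call with a gripper value outside its range is refused whole. The fingers move at their own pace and stop on an object; "grip_force" is the grip in N (left out, the last holds). Time passes only in rows, so rows that repeat a pose let the fingers close. It gives the time, the measured TCP pose, the force, the opening and the grip force at its end, in the units of the state.
- telemetry.state(): the state, without advancing time (a new reading comes with each control period).
- snapshot(name): name is "side" or "top" or "wrist"; returns (picture, depth): 420x560x3 uint8, red, green, blue; 420x560 float32, m along the optical axis (not along the pixel's ray), 0 where there is no reading.
- calibration(name): a dict with "fx", "fy", "cx", "cy" (pixels), "rvec" (rotation vector, rad) and "tvec" (3), from world to camera coordinates, as OpenCV has them. Camera axes: x right, y down, z forward; pixel columns grow to the right and rows downward; lengths in m; the calibration is good to about 2 mm. A picture is of the moment at which its call begins: read the wrist's pose just before it. calibration takes no time and is no camera call; for the wrist camera it gives the pose at the moment of the call.
- ctrl.sign_off(): hands the job in; it is judged then, once.
Trained networks look in the newest picture that a camera, given by its name, has taken for a name from the list of things; names that differ only in an ending like _2 or _b are one class to them, and where a whole thing is asked for, a point or a joint stands for the part that bears it (a point fixed in the world has none). Each returns a list of dicts, best first, with "conf" (0 to 1); they miss things now and then, are a little off and sometimes report something else, mostly with a low value. They report only what shows in the picture. A call takes as long as a camera call. They do not tell look-alikes from the thing itself.
- models.regions_of(label, camera): "mask" (420x560 bool, what is visible of it).
- models.tip_of(label, camera): "at" ([x, y, z] in m, in world coordinates, good to about 4 mm: a listed point, or the origin of a listed thing).
The state is a dict: "time_s": time; "joint_positions": joint angles; "joint_vel": joint speeds; "tau": joint torques, N m; "ee_pos": TCP position; "orientation": TCP orientation; "ft_force": force on the tool from outside, world axes, zero at the start; "moment": the same for the moment, N m; "opening": finger opening in m; "gripper_force": force on a finger pad.
Only numpy, scipy, OpenCV 4.12 (cv2) and the standard library are available. Lean on these libraries where they do the work, as an engineer would, in place of code of your own. Each camera call takes 0.05 s, during which the arm holds its last target. There are 200 camera calls.

### The job

Change over the cleaner at the dosing rack: pick up the closed square bottle and set it fully down in the rack's empty pocket, which keeps it from turning. Then press its safety cap down, twist it anticlockwise while pressed until it is free, and lift it off; finish while still holding the cap, level and a few centimetres straight above the open bottle, ready for the pump to be fitted. The bottle stays fully seated in its pocket, and the bottle with the pump, the tape and the tins are left alone.

Things in the scene. Friction and masses are not known exactly. Their poses are not given: they have to be found in the camera images.
- bottle: The closed bottle, loose, 0.35 to 0.5 kg: white plastic, square body 66 x 66 mm, 98 mm high, then a shoulder and a round neck. Origin at the centre of its underside, z up its axis, x and y square to its flat sides (it fits the pocket in any quarter turn). It starts standing on the table with the cap locked on, 155 mm high in all; the locked cap is strong enough to carry it.
- bottle_mouth (a point): Centre of the rim of the bottle's mouth, 142 mm above the bottle's origin, under the cap. The neck is 35 mm in diameter, with three lugs under which the cap's tabs lock.
- cap: The grey ribbed push-and-turn safety cap, 40 g, 52 mm in diameter, 27.5 mm high, gripped across its ribbed side. Origin at the centre of its skirt's lower edge, z up its axis; locked, it lies 128 mm above the bottle's origin, 18 mm above the shoulder, its x along the bottle's x (about 4 degrees of play). Not pressed it does not turn; it never turns clockwise.
- cap_top (a point): Centre of the cap's flat top. A spring inside gives way from 5 N and bottoms 6.5 mm lower at 13 N; up to 25 N does no harm. Held at least 4.5 mm down, the cap turns anticlockwise seen from above (positive about z, as its raised arrows show) and is free to lift 35 to 85 degrees from locked, best 60; an end stop follows at 88.
- rack: The dosing rack, fixed: steel base 98 x 285 mm with two square pockets 160 mm apart, 71 x 71 mm inside, walls 3 mm thick and 45 mm high (front wall, at -x, 33 mm) with lips flaring outward to 52 mm height that guide a bottle in. Origin on the table under the centre of the empty pocket; x and y along the pocket's sides, +y towards the other pocket, which holds the bottle with the pump.
- rack_bay (a point): Centre of the floor of the rack's empty pocket, 3 mm above the table; same axes as the rack. The bottle's origin lies here when it is fully seated.
- pump_bottle: Bystander: the same white square bottle with a black dosing pump screwed on, 166 mm high above the pocket floor, its spout reaching 45 mm towards -x; loose, standing in the rack's other pocket. Origin at the centre of its underside.
- tape: Bystander: roll of brown packing tape lying flat, 116 mm across, 48 mm high, origin at the centre of its underside.
- tin_near: Bystander: food tin with a white lid, 78 mm across, 112 mm high, origin at the centre of its underside.
- tin_b: Bystander: food tin with a bare metal lid, 75 mm across, 110 mm high, origin at the centre of its underside.
Mind the look-alikes: they are no part of the job. Of the things shaped like the cap, the grey one is meant.

How it is judged:
By the outcome, as a careful person would: the job done as asked, in the order asked, and still so for the second after the job is handed in, while the arm keeps its last pose, push and grip.
It also fails if it takes over 42 s, if anything falls off the work surface, if the arm or the gripper's body presses on something with over 40 N, if the wrist force passes 120 N, or if a joint passes its speed limit or range.

## Working session

There is one attempt and no reset: what is moved stays moved. The work goes in short steps, Python scripts to look and compute and a tool call to move; the robot and the scene stay as the last step left them, time stands still between calls to the robot, and variables do not carry over. Pictures are saved under pics/ and viewed, at most 10 in all, crops included, and the job is handed in when it is done.

Besides the shell and the picture viewer there is one more tool, called after "Request:" as a command line: name --argument value ..., lists and objects as JSON in quotes. carry_out: Moves the arm, as the interface text tells. Its arguments: {"type":"object","properties":{"targets":{"type":"array"},"grip_force":{"type":"number"}},"required":["targets"]}

```bash
mkdir -p pics
cat > h.py <<'E'
import numpy as np, cv2
from cell import telemetry, snapshot, calibration, ctrl, models
def save(name,img): cv2.imwrite('pics/'+name,img[:,:,::-1])
def world(cam,depth,mask,c=None):
    c=c or calibration(cam); R,_=cv2.Rodrigues(np.array(c['rvec'],float)); t=np.array(c['tvec'],float).reshape(3)
    v,u=np.nonzero(mask&(depth>0)); d=depth[v,u]
    P=np.c_[(u-c['cx'])/c['fx']*d,(v-c['cy'])/c['fy']*d,d]
    return (P-t)@R
def proj(cam,p):
    c=calibration(cam); K=np.array([[c['fx'],0,c['cx']],[0,c['fy'],c['cy']],[0,0,1]])
    return cv2.projectPoints(np.array(p,float).reshape(-1,1,3),np.array(c['rvec'],float),np.array(c['tvec'],float),K,None)[0].reshape(-1,2).round(0)
E
python3 - <<'E'
from h import *
for cam in ['top','side']:
    im,d=snapshot(cam); save(cam+'0.png',im); np.save(cam+'d.npy',d)
    for l in ['bottle','cap','cap_top','rack','rack_bay','pump_bottle','tape','tin_near']:
        for r in models.tip_of(l,cam)[:3]: print(cam,l,np.round(r['at'],3),round(r['conf'],2),proj(cam,r['at'])[0])
s=telemetry.state(); print(s, ctrl.nose_length)
E
```

```text
top bottle [0.471 0.318 0.003] 0.79 [228. 235.]
top cap [ 0.566  0.331 -0.   ] 0.8 [225. 202.]
top cap [0.473 0.313 0.128] 0.67 [224. 232.]
top cap [ 0.374  0.29  -0.003] 0.53 [237. 270.]
top cap_top [0.373 0.286 0.03 ] 0.84 [238. 271.]
top cap_top [0.564 0.33  0.022] 0.82 [224. 202.]
top cap_top [0.471 0.316 0.156] 0.73 [222. 233.]
top rack [ 0.511 -0.089  0.002] 0.95 [372. 224.]
top pump_bottle [0.478 0.067 0.   ] 0.91 [317. 234.]
top tape [ 0.709 -0.076 -0.001] 0.68 [367. 155.]
top tin_near [0.712 0.072 0.002] 0.95 [316. 153.]
side bottle [0.472 0.322 0.001] 0.6 [322. 290.]
side cap [0.367 0.284 0.004] 0.97 [366. 275.]
side cap [0.565 0.333 0.002] 0.95 [280. 296.]
side cap [ 0.517 -0.088  0.002] 0.7 [288. 184.]
side cap_top [0.47  0.314 0.157] 0.97 [328. 234.]
side cap_top [0.564 0.327 0.027] 0.97 [281. 286.]
side cap_top [ 0.515 -0.087  0.002] 0.69 [289. 184.]
side rack_bay [ 0.512 -0.09   0.001] 0.62 [290. 184.]
side pump_bottle [0.48  0.068 0.007] 0.87 [307. 216.]
side pump_bottle [ 0.708 -0.077  0.001] 0.3 [222. 188.]
side tape [ 0.709 -0.078 -0.001] 0.91 [222. 189.]
side tape
[... 176 characters left out ...]
rray([-1.26700599e+00,  2.12903949e-01, -3.44138376e-02,  1.32352236e+00,
       -3.73041835e-06,  1.57078878e+00]), 'joint_vel': array([ 9.40502313e-04, -5.18573567e-05,  4.34235762e-04, -8.04809856e-04,
       -1.46269604e-04,  1.78530195e-04]), 'tau': array([-1.92391723e-03, -6.85950851e+01,  4.87331200e+01,  1.18925651e-03,
       -1.59361043e-04,  3.04796060e-05]), 'ee_pos': array([ 0.14955932, -0.47707577,  0.25029837]), 'orientation': array([ 9.88485521e-01,  1.51315481e-01, -5.15855553e-06, -2.13733159e-05]), 'ft_force': array([-0.78323181, -0.57865566, -0.89156504]), 'moment': array([ 0.0033894 ,  0.04700703, -0.04100738]), 'gripper_force': 0.0, 'opening': 0.08544759067357575} 0.019
```

View pics/top0.png

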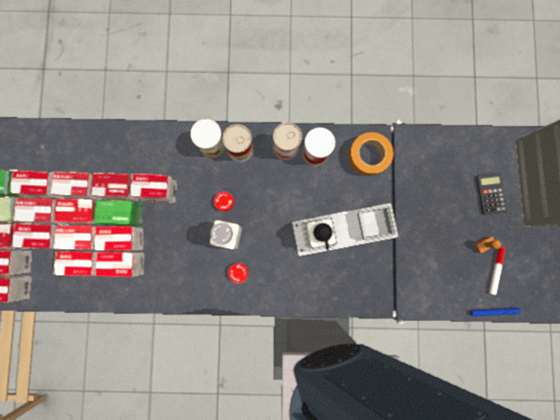

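Run:
```python
from h import *
im=cv2.imread('pics/side0.png')
cv2.imwrite('pics/sidecrop.png',cv2.resize(im[140:340,200:420],None,fx=3,fy=3)[:600,:660])
d=np.load('topd.npy'); P=world('top',d,np.ones_like(d,bool))
def rect(sel,n):
    Q=P[sel][:,:2].astype(np.float32); (c,s,a)=cv2.minAreaRect(Q); print(n,len(Q),np.round(c,4),np.round(s,4),round(a,1))
x,y,z=P.T
rect((abs(x-.472)<.06)&(abs(y-.318)<.06)&(z>.085)&(z<.115),'shoulder')
rect((abs(x-.472)<.05)&(abs(y-.316)<.05)&(z>.145)&(z<.165),'captop')
sel=(abs(x-.472)<.05)&(abs(y-.316)<.05)&(z>.145); print('cap z',np.median(z[sel]))
rect((abs(x-.51)<.075)&(abs(y+.09)<.075)&(z>.035)&(z<.06),'lips')
rect((abs(x-.5)<.09)&(abs(y+.01)<.2)&(z>.0018)&(z<.06),'rack')
rect((abs(x-.48)<.06)&(abs(y-.067)<.06)&(z>.085)&(z<.115),'pumpshoulder')
```

```text
shoulder 275 [0.4696 0.3195] [0.0664 0.066 ] 79.1
captop 366 [0.4698 0.319 ] [0.052  0.0498] 49.0
cap z 0.1556315731357767
lips 384 [ 0.5119 -0.0879] [0.0885 0.0894] 12.4
rack 3470 [ 0.5  -0.01] [0.1797 0.3993] 0.0
pumpshoulder 332 [0.4781 0.0702] [0.0656 0.0658] 11.9
```

The top view shows the grey cap on the white bottle at (224,233). The look-alikes are the red caps at (224,201) and (237,273), and the white-lid tins near (206,135) and (319,140). The rack's empty pocket is at (372,224) and the pump bottle at (320,232). I choose the grey cap and check it in a crop.

View pics/sidecrop.png

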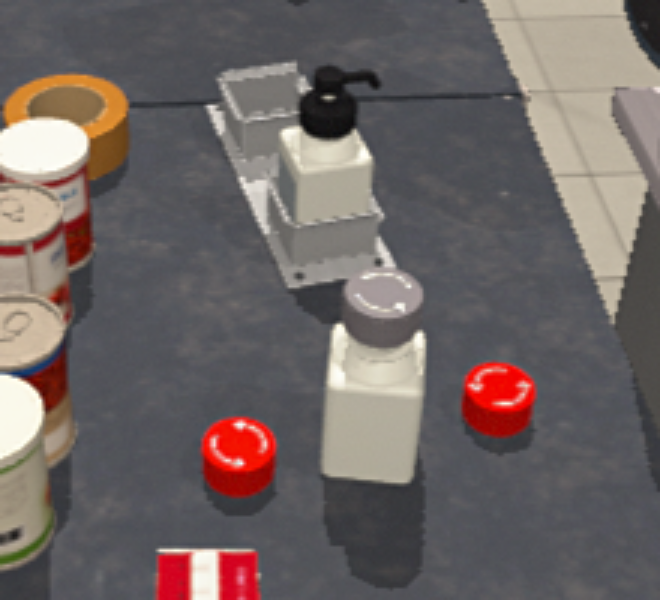

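```bash
cat >> h.py <<'E'
from scipy.spatial.transform import Rotation as Ro
def plan(wps):  # world waypoints (x,y,z,phi_deg): shift in tool cm, turn rad
    s=telemetry.state(); R=Ro.from_quat(s['orientation']); M=R.as_matrix()
    phi=np.degrees(np.arctan2(M[1,0],M[0,0])); print('t',s['time_s'],'pos',np.round(s['ee_pos'],4),'phi',round(phi,1),'open',round(s['opening'],4),'F',np.round(s['ft_force'],1),'grip',round(s['gripper_force'],1),'zaxis',np.round(M[:,2],3))
    for x,y,z,p in wps:
        dp=(p-phi+180)%360-180
        print((M.T@(np.array([x,y,z])-s['ee_pos'])*100).round(2),'turn',round(-np.radians(dp),3))
E
python3 - <<'E'
from h import *
plan([(.40,-.15,.27,60),(.47,.10,.27,60),(.47,.319,.25,60)])
E
```

```text
t 0.9 pos [ 0.1496 -0.4771  0.2503] phi 17.4 open 0.0854 F [-0.8 -0.6 -0.9] grip 0.0 zaxis [-0.  0. -1.]
[ 33.68 -23.72  -1.97] turn -0.743
[ 47.84 -45.48  -1.97] turn -0.743
[ 5.439e+01 -6.638e+01  3.000e-02] turn -0.743
```

The crop confirms it: the grey cap with arrows sits on the white bottle at about (383,305) in the crop. The red caps stand loose on the table at (240,455) and (498,398).

Request:
carry_out --targets '[[[5,-3.5,-0.5],-0.1,1],[[10,-7,-1],-0.2,1],[[15,-10.5,-1.5],-0.3,1],[[20,-14,-2],-0.4,1],[[25,-17.5,-2],-0.5,1],[[30,-21,-2],-0.6,1],[[33.7,-24,-2],-0.74,1],[[36.5,-29,-2],-0.74,1],[[39.5,-34,-2],-0.74,1],[[42.5,-39,-2],-0.74,1],[[45.5,-44,-2],-0.74,1],[[47.8,-48,-2],-0.74,1]]'

```text
time_s: 2.4
ee_pos: [0.4622, 0.1262, 0.2703]
orientation: [0.867, 0.499, 0.0, 0.0]
ft_force: [1.5, -0.2, 0.6]
opening: 0.0852
gripper_force: 0.0
```

Run:
```python
from h import *
plan([(.47,.319,.25,60)])
```

```text
t 2.4 pos [0.4622 0.1262 0.2703] phi 59.9 open 0.0852 F [ 1.5 -0.2  0.6] grip 0.0 zaxis [ 0.  0. -1.]
[17.06 -9.    2.04] turn -0.002
```

Request:
carry_out --targets '[[[5,-2.6,0.5],0,1],[[10,-5.2,1],0,1],[[15,-8,1.5],0,1],[[17,-9,2],0,1],[[17,-9,2],0,1],[[17,-9,2],0,1]]'

```text
time_s: 3.15
ee_pos: [0.47, 0.3151, 0.2505]
orientation: [0.867, 0.498, -0.0, 0.0]
ft_force: [0.2, 0.7, 0.4]
opening: 0.0856
gripper_force: 0.0
```

Run:
```python
from h import *
c=calibration('wrist'); im,d=snapshot('wrist'); save('w1.png',im)
P=world('wrist',d,np.ones_like(d,bool),c); x,y,z=P.T
for n,lo,hi in [('shoulder',.09,.113),('cap',.15,.165)]:
    s=(abs(x-.47)<.06)&(abs(y-.319)<.06)&(z>lo)&(z<hi); Q=P[s][:,:2].astype(np.float32)
    if len(Q)>5: print(n,len(Q),cv2.minAreaRect(Q),cv2.minEnclosingCircle(Q),np.median(z[s]))
print([ (np.round(r['at'],4),r['conf']) for r in models.tip_of('cap_top','wrist')])
plan([(.4697,.319,.141,60)])
```

```text
shoulder 1664 ((0.47063159942626953, 0.3193935453891754), (0.06581903249025345, 0.06588265299797058), 79.52217864990234) ((0.47144898772239685, 0.3197159469127655), 0.04303911328315735) 0.09889305926629847
cap 3241 ((0.47078943252563477, 0.31986501812934875), (0.051751721650362015, 0.05141007900238037), 21.125324249267578) ((0.470764696598053, 0.31954607367515564), 0.02643289603292942) 0.15673127394726655
[(array([0.4694, 0.3201, 0.1523]), 0.86), (array([0.3684, 0.2841, 0.0273]), 0.78), (array([0.5638, 0.3309, 0.029 ]), 0.74)]
t 3.25 pos [0.4701 0.315  0.2508] phi 59.7 open 0.0852 F [0.2 0.3 0.3] grip 0.0 zaxis [ 0.001  0.    -1.   ]
[ 0.32 -0.24 10.98] turn -0.005
```

View pics/w1.png

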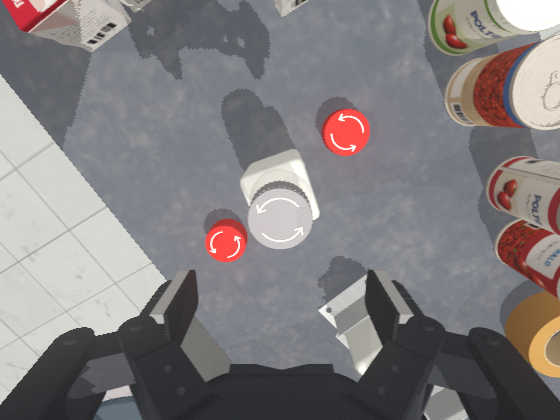

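The wrist view shows the grey cap at (280,217) between the fingers, with the red look-alikes at (347,132) and (226,241). I go down and grip.

Request:
carry_out --targets '[[[0.4,-0.2,0],0,1],[[0.4,-0.2,4],0,1],[[0.4,-0.2,8],0,1],[[0.4,-0.2,11],0,1],[[0.4,-0.2,11],0,1],[[0.4,-0.2,11],0,0.5],[[0.4,-0.2,11],0,0.3],[[0.4,-0.2,11],0,0.3],[[0.4,-0.2,11],0,0.3],[[0.4,-0.2,11],0,0.3]]' --grip_force 80

```text
time_s: 4.5
ee_pos: [0.4708, 0.321, 0.1414]
orientation: [0.867, 0.498, 0.001, -0.0]
ft_force: [1.9, 1.1, 7.2]
opening: 0.0502
gripper_force: 81.8
```

Run:
```python
from h import *
plan([(.47,.319,.38,60),(.512,-.0885,.38,83)])
```

```text
t 4.5 pos [0.4708 0.321  0.1414] phi 59.8 open 0.0502 F [1.9 1.1 7.2] grip 81.8 zaxis [ 0.002  0.001 -1.   ]
[ -0.17   0.06 -23.86] turn -0.003
[-33.28  24.18 -23.9 ] turn -0.405
```

Request:
carry_out --targets '[[[0,0,-2],0,0.3],[[0,0,-6],0,0.3],[[0,0,-11],0,0.3],[[0,0,-16],0,0.3],[[0,0,-20],0,0.3],[[0,0,-22],0,0.3],[[0,0,-22],0,0.3]]'

```text
time_s: 5.38
ee_pos: [0.4705, 0.3209, 0.3613]
orientation: [0.867, 0.499, 0.001, -0.0]
ft_force: [-0.5, -1.1, -5.1]
opening: 0.0502
gripper_force: 87.5
```

Run:
```python
from h import *
plan([(.512,-.0885,.36,82.5)])
c=calibration('side'); im,d=snapshot('side'); save('s2.png',cv2.resize(im[100:380,180:460],None,fx=2,fy=2))
P=world('side',d,np.ones_like(d,bool),c); x,y,z=P.T
s=(abs(x-.47)<.08)&(abs(y-.319)<.08)&(z>.12); print('bottle min z',np.percentile(z[s],[0.5,2]))
```

```text
t 5.375 pos [0.4705 0.3209 0.3613] phi 59.8 open 0.0502 F [-0.5 -1.1 -5.1] grip 87.5 zaxis [ 0.002  0.001 -1.   ]
[-33.3   24.18   0.09] turn -0.396
bottle min z [0.22522507 0.23651399]
```

View pics/s2.png

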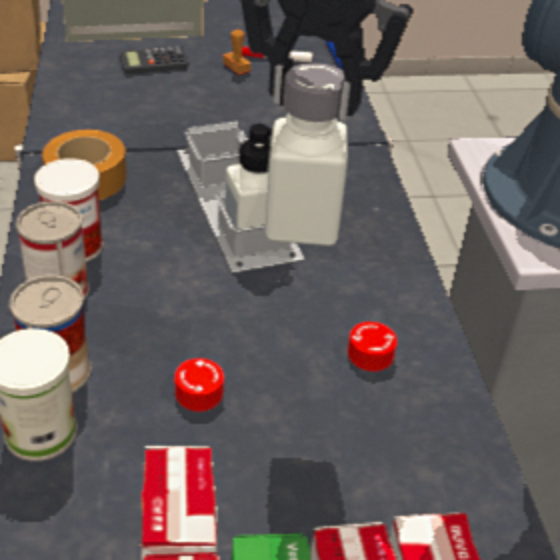

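The bottle (305,180) hangs upright from the gripped grey cap, held clear of the table. I carry it over the pump bottle to above the empty pocket.

Request:
carry_out --targets '[[[-2,1.4,0],-0.03,0.3],[[-6,4.4,0],-0.08,0.3],[[-10,7.3,0],-0.13,0.3],[[-14,10.2,0],-0.18,0.3],[[-18,13.1,0],-0.23,0.3],[[-22,16,0],-0.28,0.3],[[-26,18.9,0],-0.32,0.3],[[-29.5,21.4,0],-0.36,0.3],[[-32,23.2,0],-0.4,0.3],[[-33.3,24.2,0],-0.4,0.3],[[-33.3,24.2,0],-0.4,0.3],[[-33.3,24.2,0],-0.4,0.3]]'

```text
time_s: 6.92
ee_pos: [0.5117, -0.0881, 0.36]
orientation: [0.75, 0.661, -0.0, -0.0]
ft_force: [-0.5, 0.3, -5.7]
opening: 0.0495
gripper_force: 87.4
```

Request:
carry_out --targets '[[[0,0,4],0,0.3],[[0,0,8],0,0.3],[[0,0,11],0,0.3],[[0,0,13.5],0,0.3],[[0,0,13.5],0,0.3],[[0,0,13.5],0,0.3]]'

```text
time_s: 7.68
ee_pos: [0.5122, -0.0885, 0.2265]
orientation: [0.75, 0.661, 0.0, 0.0]
ft_force: [0.3, -0.4, -5.0]
opening: 0.0505
gripper_force: 87.3
```

```bash
cat > look.py <<'E'
from h import *
import sys
tag=sys.argv[1]
plan([])
for cam in ['side','wrist']:
    c=calibration(cam); im,d=snapshot(cam); save(f'{cam}_{tag}.png',im)
    P=world(cam,d,np.ones_like(d,bool),c); x,y,z=P.T
    b=telemetry.state()['ee_pos'][2]-.141
    for n,cx,cy,lo,hi in [('held shoulder',.512,-.0885,b+.088,b+.112),('body',.512,-.0885,b+.056,b+.096),('lips',.512,-.0885,.035,.056),('pump',.478,.07,.09,.113)]:
        s=(abs(x-cx)<.07)&(abs(y-cy)<.07)&(z>lo)&(z<hi); Q=P[s][:,:2].astype(np.float32)
        if len(Q)>20: r=cv2.minAreaRect(Q); print(cam,n,len(Q),np.round(r[0],4),np.round(r[1],4),round(r[2],1))
    for l in ['bottle','rack_bay','cap_top']: print(cam,l,[(np.round(r['at'],4),round(r['conf'],2)) for r in models.tip_of(l,cam)[:2]])
E
python3 look.py a
```

```text
t 7.675 pos [ 0.5122 -0.0885  0.2265] phi 82.8 open 0.0505 F [ 0.3 -0.4 -5. ] grip 87.3 zaxis [ 0.001 -0.    -1.   ]
side held shoulder 290 [ 0.5138 -0.0871] [0.0631 0.0638] 14.4
side body 439 [ 0.5126 -0.0858] [0.0671 0.066 ] 13.4
side lips 208 [ 0.514  -0.0859] [0.0871 0.0893] 7.8
side pump 356 [0.4792 0.072 ] [0.0653 0.0649] 11.9
side bottle [(array([ 0.516 , -0.0869,  0.0883]), 0.77)]
side rack_bay [(array([ 0.5116, -0.0902,  0.0017]), 0.85)]
side cap_top [(array([ 0.5113, -0.0922,  0.241 ]), 0.84), (array([0.5641, 0.3272, 0.0257]), 0.72)]
wrist held shoulder 4281 [ 0.5111 -0.0827] [0.0666 0.0507] 11.1
wrist body 2165 [ 0.5111 -0.0826] [0.0665 0.0509] 11.2
wrist lips 1260 [ 0.5123 -0.0871] [0.0886 0.0869] 11.8
wrist pump 3104 [0.4814 0.0571] [0.066  0.0415] 11.8
wrist bottle [(array([ 0.5117, -0.0921,  0.0856]), 0.7)]
wrist rack_bay [(array([ 0.5131, -0.087 ,  0.0029]), 0.65), (array([ 0.7065, -0.0734,  0.0025]), 0.28)]
wrist cap_top [(array([ 0.5143, -0.0894,  0.2347]), 0.56), (array([ 0.7167,  0.0779, -0.0012]), 0.33)]
```

Request:
carry_out --targets '[[[0,0,1.5],0,0.3],[[0,0,3],0,0.3],[[0,0,4],0,0.3],[[0,0,5],0,0.3],[[0,0,6],0,0.3],[[0,0,7],0,0.3],[[0,0,7.5],0,0.3],[[0,0,7.5],0,0.3]]'

```text
time_s: 9.07
ee_pos: [0.5116, -0.0889, 0.15]
orientation: [0.751, 0.661, -0.0, -0.0]
ft_force: [-0.2, 0.1, -4.6]
opening: 0.0502
gripper_force: 87.4
```

Request:
carry_out --targets '[[[0,0,0.3],0,0.3],[[0,0,0.5],0,0.3],[[0,0,0.7],0,0.3],[[0,0,0.7],0,0.3],[[0,0,0.7],0,0.3]]'

```text
time_s: 9.7
ee_pos: [0.5122, -0.089, 0.144]
orientation: [0.751, 0.661, 0.0, 0.0]
ft_force: [-2.6, 1.4, 6.7]
opening: 0.05
gripper_force: 88.6
```

```bash
python3 look.py b
```

```text
t 9.7 pos [ 0.5122 -0.089   0.144 ] phi 82.7 open 0.05 F [-2.6  1.4  6.7] grip 88.6 zaxis [ 0.001 -0.    -1.   ]
side held shoulder 269 [ 0.5124 -0.0848] [0.065  0.0646] 13.4
side body 364 [ 0.5192 -0.0719] [0.049  0.0852] 67.2
side lips 218 [ 0.525  -0.0854] [0.0625 0.0888] 10.6
side pump 356 [0.479 0.072] [0.067  0.0631] 9.7
side bottle []
side rack_bay [(array([ 0.5116, -0.0915,  0.0008]), 0.56), (array([ 0.5071, -0.0938,  0.1591]), 0.39)]
side cap_top [(array([0.3708, 0.2826, 0.0246]), 0.63), (array([ 0.5115, -0.0937,  0.1607]), 0.58)]
wrist held shoulder 4385 [ 0.5103 -0.0822] [0.066 0.05 ] 11.5
wrist body 1741 [ 0.5103 -0.0821] [0.0661 0.0499] 11.3
wrist lips 2794 [ 0.5125 -0.0878] [0.0886 0.0886] 11.9
wrist pump 5057 [0.4807 0.0412] [0.0238 0.0688] 83.9
wrist bottle [(array([ 0.5121, -0.0949,  0.0018]), 0.75), (array([0.4751, 0.0718, 0.0033]), 0.3)]
wrist rack_bay [(array([ 0.5081, -0.0896,  0.1547]), 0.28)]
wrist cap_top [(array([ 0.5095, -0.0924,  0.1534]), 0.8)]
```

View pics/side_b.png

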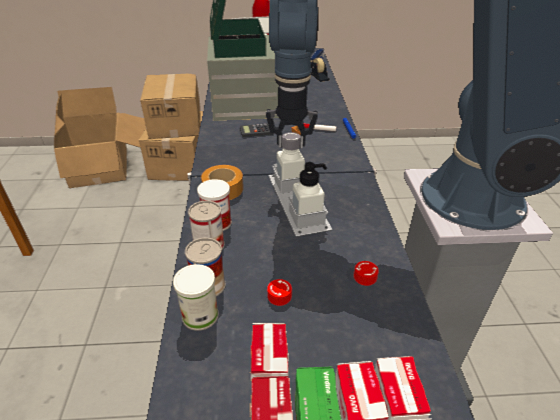

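The side view shows the bottle standing in the rear pocket (290,165) under the gripper. Contact came at the expected seated height (0.144 m). Now I press.

Request:
carry_out --targets '[[[0,0,0.2],0,0.3],[[0,0,0.4],0,0.3],[[0,0,0.6],0,0.3],[[0,0,0.7],0,0.3],[[0,0,0.7],0,0.3],[[0,0,0.7],0,0.3]]'

```text
time_s: 10.85
ee_pos: [0.5128, -0.089, 0.1387]
orientation: [0.751, 0.661, 0.001, 0.001]
ft_force: [-8.4, 3.3, 31.6]
opening: 0.0504
gripper_force: 91.4
```

Request:
carry_out --targets '[[[0,0,-0.12],0,0.3],[[0,0,-0.12],0,0.3]]'

```text
time_s: 11.1
ee_pos: [0.5126, -0.0889, 0.1389]
orientation: [0.751, 0.661, 0.001, 0.001]
ft_force: [-1.3, 2.1, 12.8]
opening: 0.0502
gripper_force: 89.3
```

Request:
carry_out --targets '[[[0,0,0.04],0,0.3],[[0,0,0.04],-0.08,0.3],[[0,0,0.04],-0.16,0.3],[[0,0,0.04],-0.24,0.3],[[0,0,0.04],-0.32,0.3],[[0,0,0.04],-0.4,0.3],[[0,0,0.04],-0.4,0.3]]'

```text
time_s: 11.98
ee_pos: [0.513, -0.0891, 0.1387]
orientation: [0.604, 0.797, 0.001, 0.001]
ft_force: [-2.2, 1.3, 15.0]
opening: 0.05
gripper_force: 89.7
```

Run:
```python
from h import *
plan([]); print(telemetry.state()['moment'],telemetry.state()['joint_positions'].round(2))
```

```text
t 11.975 pos [ 0.513  -0.0891  0.1387] phi 105.7 open 0.05 F [-2.2  1.3 15. ] grip 89.7 zaxis [ 0.003 -0.    -1.   ]
[0.32695103 0.42565118 0.07045846] [-0.17  0.3  -0.21  1.06  0.    1.12]
```

Request:
carry_out --targets '[[[0,0,0],-0.1,0.3],[[0,0,0],-0.2,0.3],[[0,0,0],-0.3,0.3],[[0,0,0],-0.4,0.3],[[0,0,0],-0.5,0.3],[[0,0,0],-0.6,0.3],[[0,0,0],-0.66,0.3],[[0,0,0],-0.66,0.3],[[0,0,0],-0.66,0.3]]'

```text
time_s: 13.1
ee_pos: [0.5126, -0.0893, 0.1387]
orientation: [0.314, 0.95, -0.0, 0.001]
ft_force: [-5.8, -0.4, 20.4]
opening: 0.0506
gripper_force: 90.1
```

Run:
```python
from h import *
plan([]); print(telemetry.state()['moment'])
c=calibration('wrist'); im,d=snapshot('wrist'); save('w3.png',im)
```

```text
t 13.1 pos [ 0.5126 -0.0893  0.1387] phi 143.4 open 0.0506 F [-5.8 -0.4 20.4] grip 90.1 zaxis [ 0.003 -0.001 -1.   ]
[-0.0353599   1.14867724  0.05825295]
```

View pics/w3.png

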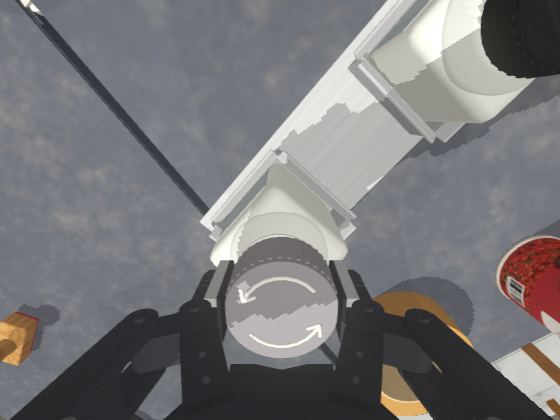

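The wrist view shows the cap (280,300) between the pads, with the square bottle still squared in its pocket (280,215). The gripper has turned 61°. I lift slowly.

Request:
carry_out --targets '[[[0,0,-0.4],0,0.3],[[0,0,-0.8],0,0.3],[[0,0,-1.2],0,0.3],[[0,0,-1.6],0,0.3],[[0,0,-2],0,0.3],[[0,0,-2],0,0.3]]'

```text
time_s: 13.9
ee_pos: [0.512, -0.0889, 0.1574]
orientation: [0.313, 0.95, 0.0, 0.0]
ft_force: [-0.7, -0.3, -0.2]
opening: 0.0499
gripper_force: 87.9
```

Request:
carry_out --targets '[[[0,0,-0.8],0,0.3],[[0,0,-1.6],0,0.3],[[0,0,-2.4],0,0.3],[[0,0,-3.2],0,0.3],[[0,0,-3.8],0,0.3],[[0,0,-3.8],0,0.3],[[0,0,-3.8],0,0.3]]'

```text
time_s: 14.78
ee_pos: [0.5117, -0.0889, 0.1949]
orientation: [0.314, 0.95, -0.0, -0.0]
ft_force: [-0.4, -0.2, -0.2]
opening: 0.0503
gripper_force: 87.9
```

Run:
```python
from h import *
plan([])
c=calibration('side'); im,d=snapshot('side'); save('s4.png',cv2.resize(im[100:240,220:400],None,fx=4,fy=4))
P=world('side',d,np.ones_like(d,bool),c); x,y,z=P.T
s=(abs(x-.512)<.06)&(abs(y+.0885)<.06)&(z>.09)&(z<.103); Q=P[s][:,:2].astype(np.float32); print(len(Q),cv2.minAreaRect(Q))
for l in ['bottle','bottle_mouth','cap','cap_top','pump_bottle']: print(l,[(np.round(r['at'],4),round(r['conf'],2)) for r in models.tip_of(l,'side')[:4]])
```

```text
t 14.775 pos [ 0.5117 -0.0889  0.1949] phi 143.5 open 0.0503 F [-0.4 -0.2 -0.2] grip 87.9 zaxis [-0.  0. -1.]
173 ((0.5122581720352173, -0.0875469297170639), (0.06552611291408539, 0.06276760250329971), 10.735649108886719)
bottle [(array([ 0.5168, -0.0897,  0.0049]), 0.64)]
bottle_mouth [(array([ 0.516 , -0.0939,  0.1436]), 0.72)]
cap [(array([0.5688, 0.333 , 0.0018]), 0.66), (array([0.3671, 0.2865, 0.0057]), 0.55), (array([ 0.5132, -0.093 ,  0.1781]), 0.44)]
cap_top [(array([0.3684, 0.2838, 0.0248]), 0.94), (array([0.5651, 0.3262, 0.027 ]), 0.9), (array([ 0.5109, -0.0941,  0.2113]), 0.47)]
pump_bottle [(array([0.4764, 0.0711, 0.0063]), 0.94), (array([0.7175, 0.0768, 0.006 ]), 0.23)]
```

View pics/s4.png

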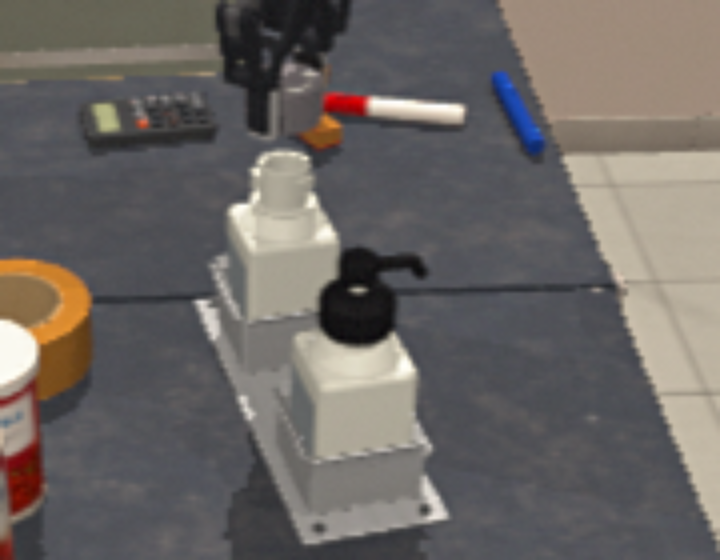

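The open neck shows at (283,185), with the bottle seated in its pocket. The held cap is straight above it at (300,100), and the pump bottle is undisturbed.

```bash
python3 -c "
from cell import ctrl; print(ctrl.sign_off())"
```

```text
the job is handed in; nothing more can be done
None
```

The job is handed in: the bottle is seated in the empty pocket with its cap off, and the cap is held level about 3.5 cm above the mouth; my first press read about 32 N at the wrist, above the cap's 25 N no-harm figure, before I backed off to 13–20 N for the twist.

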